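Shift a gearbox selector to its second notch

TASK

Before this gearbox is packed, its selector has to be in second. Pull the sprung knob up out of the first notch (one pip), turn it clockwise towards the two pips, feel for the second notch and let the knob drop fully home in it. Never force the knob against its pull-out stop or the walls of a notch, let go of it, and leave everything else as it lies.

Things in the scene. Friction and masses are not known exactly. Their poses are not given: they have to be found in the camera images.
- gearbox: the aluminium gearbox with the selector knob, fixed to the bench: case 180 x 130 mm (x, y) on a 200 x 150 mm foot, flat top 90 mm up. Origin: centre of the underside; x towards the end with the pips, z up. The knob's upright axis stands at x = 20 mm, y = 0. Raised 6 mm pips on the top beside the dial: one pip 32 deg from x towards y (first notch), two pips 30 deg from x towards -y (about the second)
- plate (a point): on the knob's axis, at the face (100 mm up) of the steel notch plate hidden under the knob's skirt. Home, the knob's key sinks 6 mm below this face. The key is 8 mm wide, the notches 11 mm, 34 mm from the axis: it enters only within about 2.5 deg of a notch's middle. The face goes on past the second notch. Axes as the gearbox
- knob: the black sprung selector knob: an upright grip bar 46 x 16 mm (own x, y), 40 mm high, on a round skirt 92 mm across. Origin: on the turning axis, 90 mm above the bench when home, rising with the knob; x along the bar towards the pointer rib, z up. Skirt's upper face 18 mm above the origin, top of the bar 58 mm above it. A spring draws it down, 5 N when home, 7.5 N at 10 mm; 1.3 N of weight besides
- grip (a point): the middle of the grip bar, on the axis, 43 mm above the knob's origin (25 mm above the skirt, 15 mm below the bar's top)
- pull (a joint): how far the knob is pulled up, m: 0 = fully home in a notch, about 0.006 = key riding on the plate's face, about 0.010 = against the pull-out stop. Stop, plate and notch walls stand up to 30 N of press from the knob
- turn (a joint): how far the knob is turned clockwise seen from above, rad, from the first notch (0, within 0.03 at the start). The second notch differs from unit to unit: its middle lies somewhere from 0.84 to 1.33 (nominal 1.08, at the two pips), so it must be felt for. The stop is at 1.72. In a notch the knob has about 0.04 of play either way; turned further, the key bears on the notch's wall
- spare_case: a like gear case, fixed to the bench, with a plain round steel plug and no knob; bystander
- bearing: loose steel bearing ring, 30 mm across, 9 mm high, lying on the rear of the gearbox's top; bystander
- bushing: loose brass bushing, 32 mm across, 14 mm high, on top of the spare case; bystander
- wrench: loose open-ended wrench 170 mm long, lying; bystander
- driver: loose screwdriver 190 mm long, lying; bystander
- grease: loose jar 64 mm across, 90 mm high; bystander
- sprocket: loose dark steel hub disc, 70 mm across, 25 mm high; bystander
- carton: loose cardboard carton 120 x 80 x 70 mm; bystander

How it is judged:
By the outcome, as a careful person would: the job done as asked, in the order asked, and still so for the second after the job is handed in, with the robot touching nothing.
It also fails if it takes over 64 s, if anything falls off the work surface, if the arm or the gripper's body presses on something with over 40 N, if the wrist force passes 120 N, or if a joint passes its speed limit or range.

ROBOT

A 7-joint arm with a two-finger parallel gripper is mounted at the origin on the work surface. World frame = base frame: x ahead of the robot, y to its left, z up, the work surface at z = 0. Lengths are in m, angles in rad, forces in N, time in s.
With the tool pointing down it reaches from about 0.4 to 0.875 m from the base axis. Payload 6.5 kg.
Tool frame: the origin (TCP) lies at the very end of the fingers, on their centre line; the grasp point (between the pads) lies 19 mm behind it; z points along the fingers, y is the line along which they close (so a half turn about z gives the same grasp; the last joint's range is limited). The gripper opens to 85 mm and grips with 20 to 120 N. Pads are 22 mm wide; open, the fingers measure 114 mm over their backs; the gripper's body (76 mm by 85 mm) begins 54 mm behind the grasp point. The pads swing forward as they close: fully open they stand 13 mm farther back than shut.
Start: joints at [-1.264, 0.536, -0.004, 1.538, 0.003, 1.067, -0.071], TCP at [0.237, 0.605, 0.231] pointing down, gripper open.
Joint ranges: [-2.7, 2.7], [-0.37, 2.16], [-1.27, 1.26], [0.24, 2.4], [-1.31, 4.45], [0.19, 1.91], [-2.76, 2.76]. Speed limits (rad/s): [2.39, 2.39, 3.14, 3.14, 3.14, 3.14, 3.14].

INTERFACE

Orientations are given as a unit quaternion [w, x, y, z].
In Python, from workcell import arm gives the robot as it stands. The module is installed in compiled form; this text tells all that it offers.
- The arm moves only by the tool play_rows, never from a script. Its argument "rows" is a list of rows, each an object of numbers: "grip": the gripper's target within -1 to 1 (fully open at 1, half-way at 0, shut at -1); "x", "y", "z": the shift along the tool's x, y, z in mm; "rx", "ry", "rz": the turn, a rotation vector about the tool's x, y, z in rad. A call has exactly 10 rows; each row is the pose to reach, as a shift and turn from the pose commanded when the call began, along the tool's axes at that moment; what a row does not reach only later rows make up. A row lasts 1/8 s, in which the tool goes at most 62.5 mm and 10.7 degrees, less where a joint would pass 70% of its speed; a pose out of reach is approached as far as the arm can. A call with a gripper value outside its range is refused whole. The fingers move at their own pace and stop on an object; "squeeze" is the grip in N (left out, the last holds). Time passes only in rows, so rows that repeat a pose let the fingers close, or fill a call up. It gives the time, the measured TCP pose, the force, the opening and the grip force at its end, in the units of the state.
- arm.state(): the state, without advancing time (a new reading comes with each control period).
- arm.get_image(name): name is "scene" or "top" or "wrist"; returns the picture (400x640x3 uint8, blue, green, red); there is no depth.
- arm.camera_params(name): a dict with "intrinsics" (3x3 intrinsics, pixels), "T" (4x4, takes a point from camera to world coordinates). Camera axes: x right, y up, looking along -z (the intrinsics and any distortion apply to the point x, -y, -z); pixel columns grow to the right and rows downward; lengths in m; the calibration is good to about 2 mm. A picture is of the moment at which its call begins: read the wrist's pose just before it. camera_params takes no time and is no camera call; for the wrist camera it gives the pose at the moment of the call.
- arm.finish_job(): hands the job in; it is judged then, once.
The state is a dict: "time_s": time; "joints": joint angles; "qvel": joint speeds; "effort": joint torques, N m; "position": TCP position; "eef_rot": TCP orientation; "ft_force": force on the tool from outside, world axes, zero at the start; "ft_torque": the same for the moment, N m; "gripper_width": opening from 0.0 (shut) to 1.0 (fully open); "grip_force": force on a finger pad.
Only numpy, scipy, OpenCV 4.12 (cv2) and the standard library are available. Lean on these libraries where they do the work, as an engineer would, in place of code of your own. Each camera call takes 0.05 s, during which the arm holds its last target. There are 200 camera calls.

## Working session

There is one attempt and no reset: what is moved stays moved. The work goes in short steps, Python scripts to look and compute and a tool call to move; the robot and the scene stay as the last step left them, time stands still between calls to the robot, and variables do not carry over. Pictures are saved under pics/ and viewed, at most 10 in all, crops included, and the job is handed in when it is done.

Besides the shell and the picture viewer there is one more tool, called after ">>>" as name(argument=value, ...), one argument or row to a line, values as JSON. play_rows: Moves the arm, as the interface text tells. Its arguments: {"type":"object","properties":{"rows":{"type":"array"},"squeeze":{"type":"number"}},"required":["rows"]}

```bash
mkdir -p pics; python3 - <<'E'
from workcell import arm
import cv2,numpy as np
np.set_printoptions(precision=4,suppress=True)
for n in("scene","top"):
    cv2.imwrite(f"pics/{n}0.png",arm.get_image(n)); p=arm.camera_params(n); print(n,p)
s=arm.state(); print(s)
E
```

```text
scene {'intrinsics': array([[478.9672,   0.    , 318.1489],
       [  0.    , 478.9672, 195.6193],
       [  0.    ,   0.    ,   1.    ]]), 'T': array([[ 0.2264, -0.7219,  0.654 ,  1.5545],
       [ 0.974 ,  0.1628, -0.1576, -0.259 ],
       [ 0.0073,  0.6726,  0.7399,  1.2191],
       [ 0.    ,  0.    ,  0.    ,  1.    ]])}
top {'intrinsics': array([[467.0794,   0.    , 318.8799],
       [  0.    , 467.0794, 193.9153],
       [  0.    ,   0.    ,   1.    ]]), 'T': array([[-0.0126,  0.9898, -0.1416,  0.4012],
       [-0.9999, -0.0119,  0.0058, -0.0248],
       [ 0.004 ,  0.1416,  0.9899,  1.3197],
       [ 0.    ,  0.    ,  0.    ,  1.    ]])}
{'time_s': 0.1, 'joints': array([-1.2642,  0.5371, -0.0045,  1.5388,  0.0026,  1.0673, -0.0712]), 'qvel': array([-0.0013, -0.0016, -0.0002, -0.0014,  0.0004, -0.0025, -0.0027]), 'effort': array([  0.0013, -58.4566,   1.051 , -25.9774,   0.0125,   0.0046,
        -0.    ]), 'position': array([0.2365, 0.6048, 0.2305]), 'eef_rot': array([-0.0001,  0.1853,  0.9827, -0.0008]), 'ft_force': array([ 0.5034, -0.421 , -0.4456]), 'ft_torque': array([-0.0097,  0.018 ,  0.0057]), 'grip_force': 0.0, 'gripper_width': 0.9982703030243433}
```

View pics/top0.png

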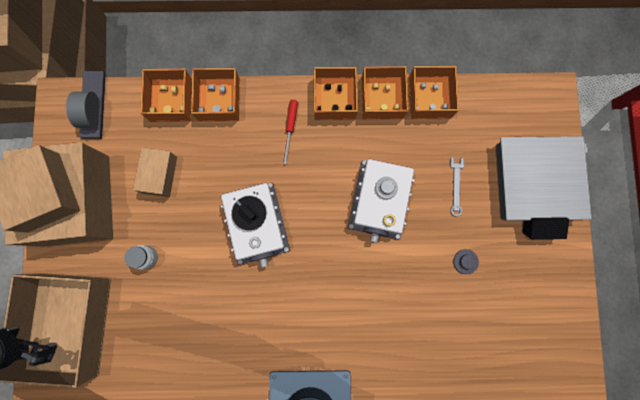

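View pics/scene0.png

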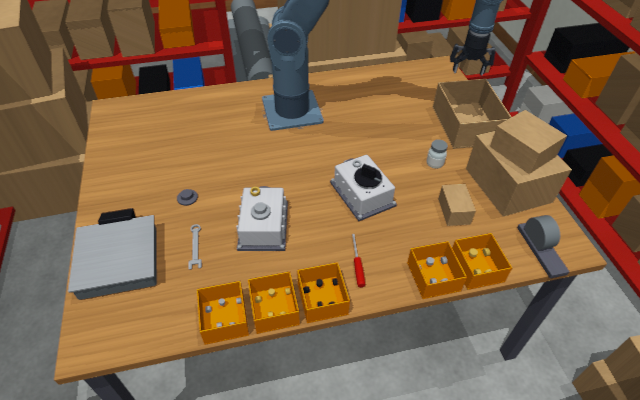

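The top view shows the gearbox around (254,224), with the knob at (248,212), the single pip near (235,200) and two pips near (255,192). The bearing is at (254,243). I'll zoom in and compute positions.

```bash
cat > h.py <<'E'
import numpy as np,cv2
from workcell import arm
np.set_printoptions(precision=4,suppress=True)
def ray(p,u,v,z):
    K=p["intrinsics"];T=p["T"]
    d=np.linalg.inv(K)@[u,v,1]; d=T[:3,:3]@[d[0],-d[1],-d[2]]; o=T[:3,3]
    return o+d*(z-o[2])/d[2]
def proj(p,P):
    K=p["intrinsics"];T=p["T"]
    c=T[:3,:3].T@(np.asarray(P)-T[:3,3]); c=K@[c[0],-c[1],-c[2]]; return c[:2]/c[2]
E
python3 - <<'E'
from h import *
a=cv2.imread("pics/top0.png")[170:275,205:305]; b=cv2.imread("pics/scene0.png")[140:225,325:405]
cv2.imwrite("pics/c.png",np.hstack([cv2.resize(a,(400,420),interpolation=3),cv2.resize(b,(395,420),interpolation=3)]))
p=arm.camera_params("top")
for u,v,z in[(248,212,.108),(235,200,.09),(255,192,.09),(254,243,.095)]: print(ray(p,u,v,z))
E
```

```text
[0.5292 0.1533 0.108 ]
[0.5635 0.1907 0.09  ]
[0.5843 0.1379 0.09  ]
[0.4491 0.1389 0.095 ]
```

View pics/c.png

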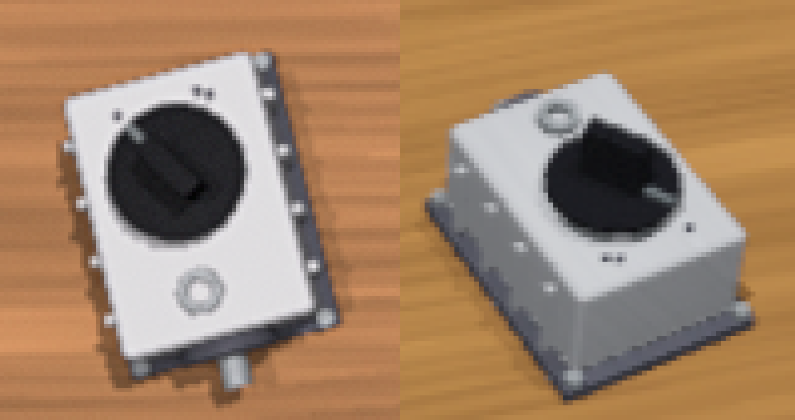

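The zoomed crop shows the skirt centre at top-image (249.2,213), the white case corners, and the pointer on the single pip, up-left.

```bash
python3 - <<'E'
from h import *
from scipy.spatial.transform import Rotation as R
p=arm.camera_params("top"); f=lambda u,v,z:ray(p,205+u/4,170+v/4,z)
C=[f(u,v,.09) for u,v in[(67,100),(250,53),(312,318),(128,358)]]
c=np.mean(C,0); ex=(C[0]+C[1]-C[2]-C[3])/2
yaw=np.arctan2(ex[1],ex[0]); print("centre",c,"len",np.linalg.norm(ex),"yaw",yaw, [np.linalg.norm(C[0]-C[1])])
k=c+.02*np.array([np.cos(yaw),np.sin(yaw),0]); print("axis by case",k)
s=f(177,172,.108);print("axis by skirt",s)
for u,v in[(117,115),(203,93)]:
    d=f(u,v,.09)-k; print("pip ang rel",np.degrees(np.arctan2(d[1],d[0])-yaw),np.linalg.norm(d))
d=f(135,133,.108)-s; print("pointer",np.arctan2(d[1],d[0]), "nominal",yaw+np.radians(32))
st=arm.state(); w,x,y,z=st["eef_rot"]; M=R.from_quat([x,y,z,w]).as_matrix(); print(M)
T=arm.camera_params("wrist"); print("cam in tool",M.T@(T["T"][:3,3]-st["position"])); print(M.T@T["T"][:3,:3],T["intrinsics"])
print("delta in tool mm",1000*M.T@(s-st["position"]))
E
```

```text
centre [0.5058 0.1445 0.09  ] len 0.1780987754482036 yaw 0.23681898570442197 [np.float64(0.12507255328640238)]
axis by case [0.5253 0.1492 0.09  ]
axis by skirt [0.5265 0.1501 0.108 ]
pip ang rel 32.77685929170997 0.060230521912161245
pip ang rel -27.055639055015348 0.05721844113818406
pointer 0.817304913257533 nominal 0.7953243463426074
[[-0.9313  0.3641 -0.0005]
 [ 0.3641  0.9313 -0.0015]
 [-0.0001 -0.0016 -1.    ]]
cam in tool [ 0.0787 -0.0009 -0.143 ]
[[ 0.0004  0.9508  0.3098]
 [ 1.     -0.0004 -0.0001]
 [ 0.      0.3098 -0.9508]] [[279.6113   0.     310.8944]
 [  0.     279.6113 197.8566]
 [  0.       0.       1.    ]]
delta in tool mm [-435.6557 -317.733   123.0519]
```

>>> play_rows(
  rows=[
    {"x": -54,"y": -40,"z": 0,"rz": -0.13,"grip": 1},
    {"x": -109,"y": -80,"z": 0,"rz": -0.28,"grip": 1},
    {"x": -152,"y": -111,"z": 0,"rz": -0.42,"grip": 1},
    {"x": -200,"y": -146,"z": 0,"rz": -0.56,"grip": 1},
    {"x": -250,"y": -182,"z": 0,"rz": -0.7,"grip": 1},
    {"x": -300,"y": -219,"z": 0,"rz": -0.84,"grip": 1},
    {"x": -350,"y": -255,"z": 0,"rz": -0.98,"grip": 1},
    {"x": -395,"y": -288,"z": 0,"rz": -1.1,"grip": 1},
    {"x": -436,"y": -318,"z": 0,"rz": -1.17,"grip": 1},
    {"x": -436,"y": -318,"z": 0,"rz": -1.17,"grip": 1},
  ],
  squeeze=20,
)

```text
invalid input
```

```bash
python3 - <<'E'
from h import *
p=arm.camera_params("wrist");im=arm.get_image("wrist");cv2.imwrite("pics/w1.png",im)
import pickle;pickle.dump(p,open("w1.pkl","wb"))
s=arm.state();print(s["position"],s["eef_rot"],s["joints"],s["ft_force"],s["time_s"])
for P in[(.5265,.1501,.148),(.5265,.1501,.108)]:print(proj(p,P))
E
```

```text
[0.2366 0.6049 0.2306] [-0.0001  0.1853  0.9827 -0.0006] [-1.2642  0.537  -0.0044  1.5386  0.0026  1.0673 -0.0712] [-0.8037 -0.0086  0.4279] 0.15
[ 73.9829 510.8697]
[ 95.8843 473.5837]
```

View pics/w1.png

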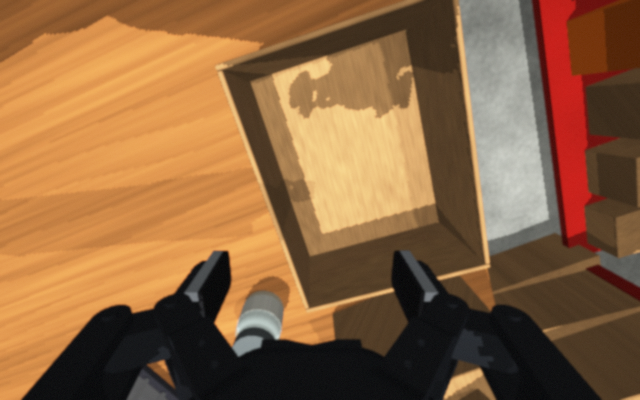

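The call was refused, so the arm hasn't moved and the picture only shows the tray at the start pose. I'll retry with every key given.

>>> play_rows(
  rows=[
    {"x": -54,"y": -40,"z": 0,"rx": 0,"ry": 0,"rz": -0.13,"grip": 1},
    {"x": -109,"y": -80,"z": 0,"rx": 0,"ry": 0,"rz": -0.28,"grip": 1},
    {"x": -152,"y": -111,"z": 0,"rx": 0,"ry": 0,"rz": -0.42,"grip": 1},
    {"x": -200,"y": -146,"z": 0,"rx": 0,"ry": 0,"rz": -0.56,"grip": 1},
    {"x": -250,"y": -182,"z": 0,"rx": 0,"ry": 0,"rz": -0.7,"grip": 1},
    {"x": -300,"y": -219,"z": 0,"rx": 0,"ry": 0,"rz": -0.84,"grip": 1},
    {"x": -350,"y": -255,"z": 0,"rx": 0,"ry": 0,"rz": -0.98,"grip": 1},
    {"x": -395,"y": -288,"z": 0,"rx": 0,"ry": 0,"rz": -1.1,"grip": 1},
    {"x": -436,"y": -318,"z": 0,"rx": 0,"ry": 0,"rz": -1.17,"grip": 1},
    {"x": -436,"y": -318,"z": 0,"rx": 0,"ry": 0,"rz": -1.17,"grip": 1},
  ],
  squeeze=20,
)

```text
time_s: 1.4
position: [0.529, 0.1452, 0.231]
eef_rot: [-0.0, -0.385, 0.923, -0.001]
ft_force: [0.2, 1.5, -0.4]
gripper_width: 1.002
grip_force: 0.0
```

```bash
python3 - <<'E'
from h import *
p=arm.camera_params("wrist");im=arm.get_image("wrist");cv2.imwrite("pics/w2.png",im)
import pickle;pickle.dump(p,open("w2.pkl","wb"))
s=arm.state();print(s["position"],s["eef_rot"],s["joints"],s["ft_force"],s["time_s"])
for P in[(.5265,.1501,.148),(.5265,.1501,.108)]:print(proj(p,P))
E
```

```text
[0.5276 0.1483 0.231 ] [-0.0003 -0.3861  0.9225 -0.0002] [-0.3022  0.3653 -0.0684  1.8085  0.0302  0.9693  1.9803] [ 0.4648  1.6089 -0.8096] 1.45
[318.3621 206.9558]
[317.4196 193.3065]
```

View pics/w2.png

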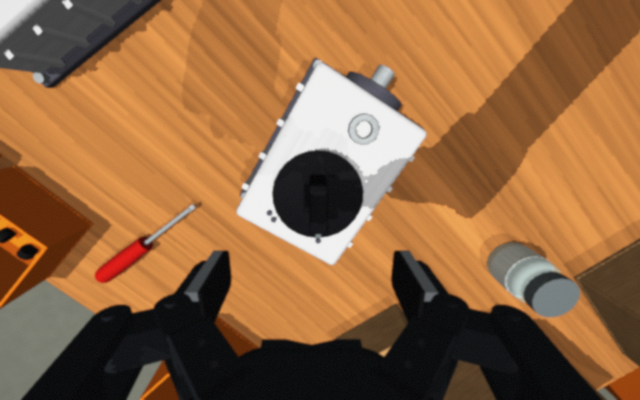

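The wrist view shows the skirt disc centred near (318,193) with the bar upright in the image, the one pip at (318,240) and two pips at (271,215). I'll fit the disc and bar.

```bash
python3 - <<'E'
from h import *
import pickle
p=pickle.load(open("w2.pkl","rb"));im=cv2.imread("pics/w2.png");g=im.max(2)
m=(g<75).astype(np.uint8); m[:140]=0;m[245:]=0;m[:,:262]=0;m[:,370:]=0
n,l,st,c=cv2.connectedComponentsWithStats(m); i=1+np.argmax(st[1:,4]); print(st[i],c[i])
k=(l==i).astype(np.uint8); e=cv2.fitEllipse(max(cv2.findContours(k,0,1)[0],key=len)); print(e)
print("skirt centre",ray(p,*e[0],.108))
cr=im[140:250,262:374]; cr=np.clip(cr.astype(float)*2.2,0,255).astype(np.uint8)
cv2.imwrite("pics/w2c.png",cv2.resize(cr,(560,550),interpolation=3))
q=ray(p,318,240,.09);print("pip",q, np.arctan2(*(q-ray(p,*e[0],.108))[1::-1]))
E
```

```text
[ 273  151   90   85 5965] [317.5108 193.2825]
((317.5290222167969, 193.2588653564453), (84.23133850097656, 88.35714721679688), 81.4086685180664)
skirt centre [0.5264 0.1501 0.108 ]
pip [0.568 0.194 0.09 ] 0.8121442061601627
```

View pics/w2c.png

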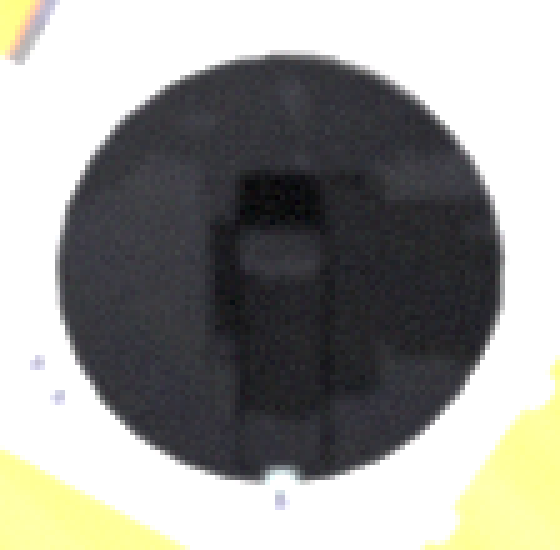

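>>> play_rows(
  rows=[
    {"x": 0,"y": 0,"z": 25,"rx": 0,"ry": 0,"rz": 0,"grip": 1},
    {"x": 0,"y": 0,"z": 50,"rx": 0,"ry": 0,"rz": 0,"grip": 1},
    {"x": 0,"y": 0,"z": 75,"rx": 0,"ry": 0,"rz": -0.01,"grip": 1},
    {"x": 0,"y": 0,"z": 95,"rx": 0,"ry": 0,"rz": -0.01,"grip": 1},
    {"x": 0,"y": 0,"z": 107,"rx": 0,"ry": 0,"rz": -0.01,"grip": 1},
    {"x": 0,"y": 0,"z": 113,"rx": 0,"ry": 0,"rz": -0.01,"grip": 1},
    {"x": 0,"y": 0,"z": 113,"rx": 0,"ry": 0,"rz": -0.01,"grip": 1},
    {"x": 0,"y": 0,"z": 113,"rx": 0,"ry": 0,"rz": -0.01,"grip": 0.4},
    {"x": 0,"y": 0,"z": 113,"rx": 0,"ry": 0,"rz": -0.01,"grip": 0},
    {"x": 0,"y": 0,"z": 113,"rx": 0,"ry": 0,"rz": -0.01,"grip": -0.2},
  ],
  squeeze=30,
)

```text
time_s: 2.7
position: [0.5272, 0.1504, 0.1186]
eef_rot: [0.0, -0.393, 0.92, -0.0]
ft_force: [0.1, 0.4, 0.1]
gripper_width: 0.406
grip_force: 0.0
```

>>> play_rows(
  rows=[
    {"x": 0,"y": 0,"z": 0,"rx": 0,"ry": 0,"rz": 0,"grip": -0.4},
    {"x": 0,"y": 0,"z": 0,"rx": 0,"ry": 0,"rz": 0,"grip": -0.5},
    {"x": 0,"y": 0,"z": 0,"rx": 0,"ry": 0,"rz": 0,"grip": -0.6},
    {"x": 0,"y": 0,"z": 0,"rx": 0,"ry": 0,"rz": 0,"grip": -0.7},
    {"x": 0,"y": 0,"z": 0,"rx": 0,"ry": 0,"rz": 0,"grip": -0.8},
    {"x": 0,"y": 0,"z": 0,"rx": 0,"ry": 0,"rz": 0,"grip": -1},
    {"x": 0,"y": 0,"z": 0,"rx": 0,"ry": 0,"rz": 0,"grip": -1},
    {"x": 0,"y": 0,"z": 0,"rx": 0,"ry": 0,"rz": 0,"grip": -1},
    {"x": 0,"y": 0,"z": 0,"rx": 0,"ry": 0,"rz": 0,"grip": -1},
    {"x": 0,"y": 0,"z": 0,"rx": 0,"ry": 0,"rz": 0,"grip": -1},
  ],
  squeeze=35,
)

```text
time_s: 3.95
position: [0.5265, 0.151, 0.1184]
eef_rot: [-0.0, -0.393, 0.92, 0.0]
ft_force: [-4.6, 2.9, 5.6]
gripper_width: 0.181
grip_force: 37.1
```

```bash
python3 - <<'E'
from h import *
s=arm.state()
for k in("position","eef_rot","ft_force","ft_torque","gripper_width","grip_force"):print(k,s[k])
E
```

```text
position [0.5265 0.151  0.1184]
eef_rot [-0.0003 -0.393   0.9195  0.0004]
ft_force [-4.5797  2.8659  5.5895]
ft_torque [0.552  1.0538 0.0111]
gripper_width 0.18093455079447274
grip_force 37.10830807685852
```

>>> play_rows(
  rows=[
    {"x": 0,"y": 0.4,"z": -1,"rx": 0,"ry": 0,"rz": 0,"grip": -1},
    {"x": 0,"y": 0.8,"z": -2,"rx": 0,"ry": 0,"rz": 0,"grip": -1},
    {"x": 0,"y": 0.8,"z": -3,"rx": 0,"ry": 0,"rz": 0,"grip": -1},
    {"x": 0,"y": 0.8,"z": -4,"rx": 0,"ry": 0,"rz": 0,"grip": -1},
    {"x": 0,"y": 0.8,"z": -5,"rx": 0,"ry": 0,"rz": 0,"grip": -1},
    {"x": 0,"y": 0.8,"z": -6,"rx": 0,"ry": 0,"rz": 0,"grip": -1},
    {"x": 0,"y": 0.8,"z": -7,"rx": 0,"ry": 0,"rz": 0,"grip": -1},
    {"x": 0,"y": 0.8,"z": -8,"rx": 0,"ry": 0,"rz": 0,"grip": -1},
    {"x": 0,"y": 0.8,"z": -8,"rx": 0,"ry": 0,"rz": 0,"grip": -1},
    {"x": 0,"y": 0.8,"z": -8,"rx": 0,"ry": 0,"rz": 0,"grip": -1},
  ],
  squeeze=40,
)

```text
time_s: 5.2
position: [0.5263, 0.1509, 0.1263]
eef_rot: [-0.0, -0.393, 0.92, 0.0]
ft_force: [0.0, 3.3, -7.4]
gripper_width: 0.175
grip_force: 39.0
```

```bash
python3 - <<'E'
from h import *
s=arm.state()
for k in("position","eef_rot","ft_force","ft_torque","gripper_width","grip_force"):print(k,s[k])
E
```

```text
position [0.5263 0.1509 0.1263]
eef_rot [-0.0001 -0.3928  0.9196  0.    ]
ft_force [ 0.0145  3.3366 -7.4354]
ft_torque [0.7077 0.0279 0.0208]
gripper_width 0.17483038945627546
grip_force 39.036186933517456
```

>>> play_rows(
  rows=[
    {"x": 0,"y": 0,"z": 0,"rx": 0,"ry": 0,"rz": 0.1,"grip": -1},
    {"x": 0,"y": 0,"z": 0,"rx": 0,"ry": 0,"rz": 0.2,"grip": -1},
    {"x": 0,"y": 0,"z": 0,"rx": 0,"ry": 0,"rz": 0.3,"grip": -1},
    {"x": 0,"y": 0,"z": 0,"rx": 0,"ry": 0,"rz": 0.4,"grip": -1},
    {"x": 0,"y": 0,"z": 0,"rx": 0,"ry": 0,"rz": 0.5,"grip": -1},
    {"x": 0,"y": 0,"z": 0,"rx": 0,"ry": 0,"rz": 0.6,"grip": -1},
    {"x": 0,"y": 0,"z": 0,"rx": 0,"ry": 0,"rz": 0.7,"grip": -1},
    {"x": 0,"y": 0,"z": 0,"rx": 0,"ry": 0,"rz": 0.76,"grip": -1},
    {"x": 0,"y": 0,"z": 0,"rx": 0,"ry": 0,"rz": 0.76,"grip": -1},
    {"x": 0,"y": 0,"z": 0,"rx": 0,"ry": 0,"rz": 0.76,"grip": -1},
  ],
  squeeze=40,
)

```text
time_s: 6.45
position: [0.5254, 0.1529, 0.1261]
eef_rot: [-0.001, -0.024, 1.0, 0.001]
ft_force: [-3.0, 6.9, -8.1]
gripper_width: 0.182
grip_force: 39.2
```

```bash
cat > s.py <<'E'
from h import *
s=arm.state()
for k in("time_s","position","eef_rot","ft_force","ft_torque","grip_force"):print(k,s[k])
q=s["eef_rot"];print("turn",2*np.arctan2(.9196,-.3928)-2*np.arctan2(q[2],q[1]),s["joints"][6])
E
python3 s.py
```

```text
time_s 6.45
position [0.5254 0.1529 0.1261]
eef_rot [-0.0008 -0.0245  0.9997  0.0009]
ft_force [-3.0275  6.8559 -8.1065]
ft_torque [1.5386 0.364  0.0076]
grip_force 39.15208160877228
turn 0.7584537219435004 1.333378140973584
```

>>> play_rows(
  rows=[
    {"x": 0.3,"y": 0.5,"z": 0.4,"rx": 0,"ry": 0,"rz": 0,"grip": -1},
    {"x": 0.5,"y": 1,"z": 0.8,"rx": 0,"ry": 0,"rz": 0,"grip": -1},
    {"x": 0.5,"y": 1,"z": 1.2,"rx": 0,"ry": 0,"rz": 0,"grip": -1},
    {"x": 0.5,"y": 1,"z": 1.6,"rx": 0,"ry": 0,"rz": 0,"grip": -1},
    {"x": 0.5,"y": 1,"z": 2,"rx": 0,"ry": 0,"rz": 0,"grip": -1},
    {"x": 0.5,"y": 1,"z": 2,"rx": 0,"ry": 0,"rz": 0,"grip": -1},
    {"x": 0.5,"y": 1,"z": 2,"rx": 0,"ry": 0,"rz": 0,"grip": -1},
    {"x": 0.5,"y": 1,"z": 2,"rx": 0,"ry": 0,"rz": 0,"grip": -1},
    {"x": 0.5,"y": 1,"z": 2,"rx": 0,"ry": 0,"rz": 0,"grip": -1},
    {"x": 0.5,"y": 1,"z": 2,"rx": 0,"ry": 0,"rz": 0,"grip": -1},
  ],
)

```text
time_s: 7.7
position: [0.5253, 0.153, 0.1245]
eef_rot: [-0.0, -0.024, 1.0, 0.001]
ft_force: [-2.2, 4.9, -3.9]
gripper_width: 0.178
grip_force: 39.7
```

```bash
python3 s.py
```

```text
time_s 7.7
position [0.5253 0.153  0.1245]
eef_rot [-0.0004 -0.0241  0.9997  0.0005]
ft_force [-2.2288  4.8951 -3.9012]
ft_torque [1.1662 0.3976 0.0538]
grip_force 39.73930478096008
turn 0.7591736224315944 1.3317761867489806
```

>>> play_rows(
  rows=[
    {"x": 0.2,"y": 0.4,"z": 0.4,"rx": 0,"ry": 0,"rz": 0,"grip": -1},
    {"x": 0.3,"y": 0.8,"z": 0.8,"rx": 0,"ry": 0,"rz": 0,"grip": -1},
    {"x": 0.3,"y": 0.8,"z": 1,"rx": 0,"ry": 0,"rz": 0.01,"grip": -1},
    {"x": 0.3,"y": 0.8,"z": 1,"rx": 0,"ry": 0,"rz": 0.02,"grip": -1},
    {"x": 0.3,"y": 0.8,"z": 1,"rx": 0,"ry": 0,"rz": 0.03,"grip": -1},
    {"x": 0.3,"y": 0.8,"z": 1,"rx": 0,"ry": 0,"rz": 0.04,"grip": -1},
    {"x": 0.3,"y": 0.8,"z": 1,"rx": 0,"ry": 0,"rz": 0.05,"grip": -1},
    {"x": 0.3,"y": 0.8,"z": 1,"rx": 0,"ry": 0,"rz": 0.06,"grip": -1},
    {"x": 0.3,"y": 0.8,"z": 1,"rx": 0,"ry": 0,"rz": 0.06,"grip": -1},
    {"x": 0.3,"y": 0.8,"z": 1,"rx": 0,"ry": 0,"rz": 0.06,"grip": -1},
  ],
)

```text
time_s: 8.95
position: [0.5253, 0.1533, 0.1242]
eef_rot: [-0.0, 0.006, 1.0, 0.0]
ft_force: [-4.2, 3.3, 3.1]
gripper_width: 0.182
grip_force: 40.7
```

```bash
python3 s.py
```

```text
time_s 8.95
position [0.5253 0.1533 0.1242]
eef_rot [-0.0002  0.0061  1.      0.0004]
ft_force [-4.2478  3.3215  3.0542]
ft_torque [0.7315 0.8636 0.0757]
grip_force 40.74642241001129
turn 0.8195385551301073 1.2802865003422266
```

>>> play_rows(
  rows=[
    {"x": 0.2,"y": 0.2,"z": 0,"rx": 0,"ry": 0,"rz": 0.01,"grip": -1},
    {"x": 0.4,"y": 0.4,"z": 0,"rx": 0,"ry": 0,"rz": 0.02,"grip": -1},
    {"x": 0.4,"y": 0.4,"z": 0,"rx": 0,"ry": 0,"rz": 0.03,"grip": -1},
    {"x": 0.4,"y": 0.4,"z": 0,"rx": 0,"ry": 0,"rz": 0.04,"grip": -1},
    {"x": 0.4,"y": 0.4,"z": 0,"rx": 0,"ry": 0,"rz": 0.05,"grip": -1},
    {"x": 0.4,"y": 0.4,"z": 0,"rx": 0,"ry": 0,"rz": 0.06,"grip": -1},
    {"x": 0.4,"y": 0.4,"z": 0,"rx": 0,"ry": 0,"rz": 0.06,"grip": -1},
    {"x": 0.4,"y": 0.4,"z": 0,"rx": 0,"ry": 0,"rz": 0.06,"grip": -1},
    {"x": 0.4,"y": 0.4,"z": 0,"rx": 0,"ry": 0,"rz": 0.06,"grip": -1},
    {"x": 0.4,"y": 0.4,"z": 0,"rx": 0,"ry": 0,"rz": 0.06,"grip": -1},
  ],
)

```text
time_s: 10.2
position: [0.5253, 0.1535, 0.1234]
eef_rot: [0.0, 0.036, 0.999, 0.0]
ft_force: [-3.2, 4.0, 1.3]
gripper_width: 0.18
grip_force: 40.5
```

```bash
python3 s.py
```

```text
time_s 10.2
position [0.5253 0.1535 0.1234]
eef_rot [0.0002 0.0363 0.9993 0.0002]
ft_force [-3.2131  3.9888  1.2566]
ft_torque [0.9453 0.6064 0.0951]
grip_force 40.53222477436066
turn 0.8800356427512654 1.2290875188534462
```

>>> play_rows(
  rows=[
    {"x": 0,"y": 0,"z": 0.2,"rx": 0,"ry": 0,"rz": 0,"grip": -1},
    {"x": 0,"y": 0,"z": 0.4,"rx": 0,"ry": 0,"rz": 0,"grip": -1},
    {"x": 0,"y": 0,"z": 0.6,"rx": 0,"ry": 0,"rz": 0,"grip": -1},
    {"x": 0,"y": 0,"z": 0.8,"rx": 0,"ry": 0,"rz": 0,"grip": -1},
    {"x": 0,"y": 0,"z": 0.8,"rx": 0,"ry": 0,"rz": 0,"grip": -1},
    {"x": 0,"y": 0,"z": 0.8,"rx": 0,"ry": 0,"rz": 0,"grip": -1},
    {"x": 0,"y": 0,"z": 0.8,"rx": 0,"ry": 0,"rz": 0,"grip": -1},
    {"x": 0,"y": 0,"z": 0.8,"rx": 0,"ry": 0,"rz": 0,"grip": -1},
    {"x": 0,"y": 0,"z": 0.8,"rx": 0,"ry": 0,"rz": 0,"grip": -1},
    {"x": 0,"y": 0,"z": 0.8,"rx": 0,"ry": 0,"rz": 0,"grip": -1},
  ],
)

```text
time_s: 11.45
position: [0.5253, 0.1533, 0.1223]
eef_rot: [0.0, 0.037, 0.999, 0.0]
ft_force: [-0.7, 4.7, -4.4]
gripper_width: 0.179
grip_force: 39.9
```

```bash
python3 s.py
```

```text
time_s 11.45
position [0.5253 0.1533 0.1223]
eef_rot [0.0002 0.0366 0.9993 0.0002]
ft_force [-0.7259  4.7152 -4.3924]
ft_torque [ 1.1309  0.1418 -0.2781]
grip_force 39.8983097076416
turn 0.8806096638419803 1.2290713354212408
```

>>> play_rows(
  rows=[
    {"x": 0,"y": 0,"z": 0,"rx": 0,"ry": 0,"rz": 0.01,"grip": -1},
    {"x": 0,"y": 0,"z": 0,"rx": 0,"ry": 0,"rz": 0.02,"grip": -1},
    {"x": 0,"y": 0.3,"z": 0.4,"rx": 0,"ry": 0,"rz": 0.02,"grip": -1},
    {"x": 0,"y": 0.5,"z": 0.8,"rx": 0,"ry": 0,"rz": 0.02,"grip": -1},
    {"x": 0,"y": 0.5,"z": 1.2,"rx": 0,"ry": 0,"rz": 0.02,"grip": -1},
    {"x": 0,"y": 0.5,"z": 1.6,"rx": 0,"ry": 0,"rz": 0.02,"grip": -1},
    {"x": 0,"y": 0.5,"z": 2,"rx": 0,"ry": 0,"rz": 0.02,"grip": -1},
    {"x": 0,"y": 0.5,"z": 2,"rx": 0,"ry": 0,"rz": 0.02,"grip": -1},
    {"x": 0,"y": 0.5,"z": 2,"rx": 0,"ry": 0,"rz": 0.02,"grip": -1},
    {"x": 0,"y": 0.5,"z": 2,"rx": 0,"ry": 0,"rz": 0.02,"grip": -1},
  ],
)

```text
time_s: 12.7
position: [0.5253, 0.1535, 0.1205]
eef_rot: [0.0, 0.046, 0.999, -0.0]
ft_force: [-0.2, 3.7, -5.1]
gripper_width: 0.177
grip_force: 39.9
```

```bash
python3 s.py
```

```text
time_s 12.7
position [0.5253 0.1535 0.1205]
eef_rot [ 0.0001  0.0464  0.9989 -0.    ]
ft_force [-0.2078  3.6901 -5.1178]
ft_torque [ 0.724  -0.1508 -0.1624]
grip_force 39.85732555389404
turn 0.9002798271354475 1.2123613880413342
```

>>> play_rows(
  rows=[
    {"x": 0,"y": 0,"z": 0.3,"rx": 0,"ry": 0,"rz": 0.005,"grip": -1},
    {"x": 0,"y": 0.3,"z": 0.6,"rx": 0,"ry": 0,"rz": 0.01,"grip": -1},
    {"x": 0,"y": 0.5,"z": 0.9,"rx": 0,"ry": 0,"rz": 0.01,"grip": -1},
    {"x": 0,"y": 0.5,"z": 1.2,"rx": 0,"ry": 0,"rz": 0.01,"grip": -1},
    {"x": 0,"y": 0.5,"z": 1.5,"rx": 0,"ry": 0,"rz": 0.01,"grip": -1},
    {"x": 0,"y": 0.5,"z": 1.8,"rx": 0,"ry": 0,"rz": 0.01,"grip": -1},
    {"x": 0,"y": 0.5,"z": 2.0,"rx": 0,"ry": 0,"rz": 0.01,"grip": -1},
    {"x": 0,"y": 0.5,"z": 2.2,"rx": 0,"ry": 0,"rz": 0.01,"grip": -1},
    {"x": 0,"y": 0.5,"z": 2.2,"rx": 0,"ry": 0,"rz": 0.01,"grip": -1},
    {"x": 0,"y": 0.5,"z": 2.2,"rx": 0,"ry": 0,"rz": 0.01,"grip": -1},
  ],
)

```text
time_s: 13.95
position: [0.5253, 0.1537, 0.1185]
eef_rot: [0.0, 0.052, 0.999, -0.0]
ft_force: [-0.8, -1.6, 0.4]
gripper_width: 0.173
grip_force: 40.6
```

```bash
python3 s.py
```

```text
time_s 13.95
position [0.5253 0.1537 0.1185]
eef_rot [ 0.0001  0.0515  0.9987 -0.0002]
ft_force [-0.759  -1.6365  0.357 ]
ft_torque [-0.589   0.1173 -0.1144]
grip_force 40.627285838127136
turn 0.9104403784077459 1.2038744088898148
```

>>> play_rows(
  rows=[
    {"x": 0,"y": 0,"z": 0,"rx": 0,"ry": 0,"rz": 0,"grip": -0.6},
    {"x": 0,"y": 0,"z": 0,"rx": 0,"ry": 0,"rz": 0,"grip": -0.4},
    {"x": 0,"y": 0,"z": 0,"rx": 0,"ry": 0,"rz": 0,"grip": -0.1},
    {"x": 0,"y": 0,"z": 0,"rx": 0,"ry": 0,"rz": 0,"grip": 0.3},
    {"x": 0,"y": 0,"z": 0,"rx": 0,"ry": 0,"rz": 0,"grip": 0.3},
    {"x": 0,"y": 0,"z": 0,"rx": 0,"ry": 0,"rz": 0,"grip": 0.3},
    {"x": 0,"y": 0,"z": -5,"rx": 0,"ry": 0,"rz": 0,"grip": 0.3},
    {"x": 0,"y": 0,"z": -15,"rx": 0,"ry": 0,"rz": 0,"grip": 0.3},
    {"x": 0,"y": 0,"z": -35,"rx": 0,"ry": 0,"rz": 0,"grip": 0.3},
    {"x": 0,"y": 0,"z": -65,"rx": 0,"ry": 0,"rz": 0,"grip": 0.3},
  ],
)

```text
time_s: 15.2
position: [0.5248, 0.154, 0.1841]
eef_rot: [-0.0, 0.051, 0.999, -0.0]
ft_force: [0.6, 0.0, -0.4]
gripper_width: 0.653
grip_force: 0.0
```

>>> play_rows(
  rows=[
    {"x": 0,"y": 0,"z": -15,"rx": 0,"ry": 0,"rz": 0,"grip": 1},
    {"x": 0,"y": 0,"z": -30,"rx": 0,"ry": 0,"rz": 0,"grip": 1},
    {"x": 0,"y": 0,"z": -45,"rx": 0,"ry": 0,"rz": 0,"grip": 1},
    {"x": 0,"y": 0,"z": -50,"rx": 0,"ry": 0,"rz": 0,"grip": 1},
    {"x": 0,"y": 0,"z": -50,"rx": 0,"ry": 0,"rz": 0,"grip": 1},
    {"x": 0,"y": 0,"z": -50,"rx": 0,"ry": 0,"rz": 0,"grip": 1},
    {"x": 0,"y": 0,"z": -50,"rx": 0,"ry": 0,"rz": 0,"grip": 1},
    {"x": 0,"y": 0,"z": -50,"rx": 0,"ry": 0,"rz": 0,"grip": 1},
    {"x": 0,"y": 0,"z": -50,"rx": 0,"ry": 0,"rz": 0,"grip": 1},
    {"x": 0,"y": 0,"z": -50,"rx": 0,"ry": 0,"rz": 0,"grip": 1},
  ],
)

```text
time_s: 16.45
position: [0.5252, 0.1541, 0.2333]
eef_rot: [-0.0, 0.051, 0.999, -0.0]
ft_force: [-0.2, -0.0, 0.7]
gripper_width: 1.001
grip_force: 0.0
```

```bash
python3 s.py; python3 - <<'E'
from h import *
import pickle
p=arm.camera_params("wrist");im=arm.get_image("wrist");pickle.dump(p,open("w3.pkl","wb"));cv2.imwrite("pics/w3.png",im)
u,v=map(int,proj(p,(.5264,.1501,.108)));print(u,v,proj(p,(.5264,.1501,.108)))
cr=im[v-70:v+70,u-75:u+75];cr=np.clip(cr.astype(float)*2,0,255).astype(np.uint8)
a=cv2.imread("pics/w2.png")[123:263,243:393];a=np.clip(a.astype(float)*2,0,255).astype(np.uint8)
cv2.imwrite("pics/w3c.png",cv2.resize(np.hstack([a,cr]),(800,373),interpolation=3))
m=(im.max(2)<75).astype(np.uint8);k=np.zeros_like(m);k[v-52:v+52,u-56:u+56]=1;m*=k
n,l,st,c=cv2.connectedComponentsWithStats(m);i=1+np.argmax(st[1:,4]);e=cv2.fitEllipse(max(cv2.findContours((l==i).astype(np.uint8),0,1)[0],key=len));print(st[i],e)
E
```

```text
time_s 16.45
position [0.5252 0.1541 0.2333]
eef_rot [-0.      0.0514  0.9987 -0.    ]
ft_force [-0.1928 -0.0077  0.7357]
ft_torque [-0.0047  0.0147  0.0011]
grip_force 0.0
turn 0.9101421828555645 1.1726663753244086
308 191 [308.1136 191.3903]
[ 267  148   89   87 5919] ((310.59503173828125, 190.3553924560547), (84.46117401123047, 87.41230773925781), 88.70966339111328)
```

View pics/w3c.png

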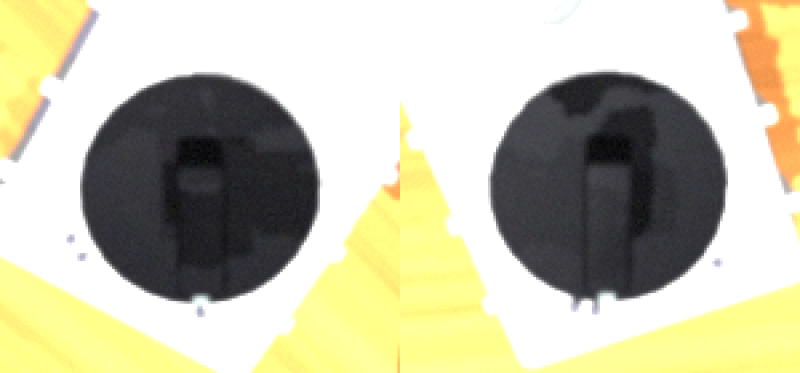

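The picture shows the pointer just short of the two pips, at a turn of about 0.91. The skirt's apparent size (87.4 px, about 87.6 expected when home and 89.4 if 6 mm up) shows the knob is home, and the gripper is clear and reads no force.

```bash
python3 -c "
from workcell import arm
print(arm.finish_job())"
```

```text
the job is handed in; nothing more can be done
None
```

The selector knob is in second, found by feel at a turn of about 0.91 rad; it looks fully home, it has been let go, nothing else was touched, and the job was handed in at about 16.5 s.

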